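# Line up the power resistors in the fence tray

## Task

Three beige power resistors lie scattered in the tilting tray with the red handle. Raise that handle and keep the tray tilted until all three have slid down against the aluminium fence at the hinged side, then lower the tray gently until it is fully level and let go, leaving them in one row with their long sides along the fence. Leave the other tray, with the yellow handle, down.

Things in the scene. Friction and masses are not known exactly. Their poses are not given: they have to be found in the camera images.
- kit_tray (a joint): tilt (rad) of the grey tray with the red handle: 0 level, growing as the handle rises, stop at 0.8. Inside 140 mm deep x 232 mm wide, lips 14 mm high; 0.4 kg. It is hinged along its fence side, nearest the robot, on a fixed stand; about 3 N at the handle raises it; let go, it falls back. The resistors start to slide at 0.15 to 0.25; held at 0.4 to 0.5 they surely slide, within a second.
- kit_tray_fence (a point): foot of the fence's inner face, at mid-length, on the tray's floor (18 mm above the bench when level). The fence is an aluminium wall 6 mm thick, 30 high, 240 long. x runs along the floor from the fence to the handle, y along the fence, z up; the axes turn with the tray. The hinge axis is parallel to y through x = -6 mm, z = -6 mm.
- kit_tray_handle (a point): middle of the red handle, a round bar of diameter 10 mm parallel to the fence, straight for 84 mm between two legs, above the tray's far edge: 50 mm above the floor, 68 mm above the bench when level, at x = 142, y = 0, z = 50 mm in the fence's frame; same axes. Gripped across x from straight above, fingertips at most 30 mm below its middle, it turns freely between them as the tray tilts.
- resistor_1: beige aluminium-clad power resistor with a short lead at each end, lying in the tray with the red handle. Body 28 mm wide x 50 long x 16 high, 66 mm long over the leads, about 35 g. Origin at the centre of its underside, y along its length, z up.
- resistor_2: beige aluminium-clad power resistor with a short lead at each end, lying in the tray with the red handle. Body 28 mm wide x 50 long x 16 high, 66 mm long over the leads, about 35 g. Origin at the centre of its underside, y along its length, z up.
- resistor_3: beige aluminium-clad power resistor with a short lead at each end, lying in the tray with the red handle. Body 28 mm wide x 50 long x 16 high, 66 mm long over the leads, about 35 g. Origin at the centre of its underside, y along its length, z up.
- spare_tray (a joint): tilt of the other tray, the same but for a yellow handle; it holds a black finned heat sink and a metal coaxial tee. 0 level and down. The two trays may stand either way round, left or right of the robot.

How it is judged (in metres and radians):
On the way:
1. the tray with the red handle is tilted and all three resistors have slid against its fence (value of joint kit_tray above 0.12 rad and x of resistor_1 in the frame of kit_tray_fence between 0 and 0.028 m and z of resistor_1 in the frame of kit_tray_fence between -0.012 and 0.012 m and angle between the y axis of each of resistor_1, resistor_2, resistor_3 and the y axis of kit_tray_fence, either way round below 0.2 rad and x of resistor_2 in the frame of kit_tray_fence between 0 and 0.028 m and z of resistor_2 in the frame of kit_tray_fence between -0.012 and 0.012 m and x of resistor_3 in the frame of kit_tray_fence between 0 and 0.028 m and z of resistor_3 in the frame of kit_tray_fence between -0.012 and 0.012 m), for 0.2 s.
At the end, for the whole second after the job is handed in: The tray with the red handle is level again (under 0.03 rad), and all three resistors lie still on its floor in one row: centres within 28 mm of the fence's inner face (14 mm when flush), long sides within 0.2 rad of the fence. The other tray is down (under 0.03 rad) (value of joint each of kit_tray, spare_tray below 0.03 rad and x of resistor_1 in the frame of kit_tray_fence between 0 and 0.028 m and z of resistor_1 in the frame of kit_tray_fence between -0.012 and 0.012 m and angle between the y axis of each of resistor_1, resistor_2, resistor_3 and the y axis of kit_tray_fence, either way round below 0.2 rad and x of resistor_2 in the frame of kit_tray_fence between 0 and 0.028 m and z of resistor_2 in the frame of kit_tray_fence between -0.012 and 0.012 m and x of resistor_3 in the frame of kit_tray_fence between 0 and 0.028 m and z of resistor_3 in the frame of kit_tray_fence between -0.012 and 0.012 m and linear speed of each of resistor_1, resistor_2, resistor_3 below 0.02 m/s); the robot touches nothing.
It fails at once if the tray with the red handle is dropped (falls faster than 2 rad/s) (velocity of joint kit_tray below -2 rad/s).
It fails at once if the tray with the yellow handle is raised (over 0.06 rad) (value of joint spare_tray above 0.06 rad).
It also fails if it takes over 35 s, if anything falls off the work surface, if the arm or the gripper's body presses on something with over 40 N, if the wrist force passes 120 N, or if a joint passes its speed limit or range.

## Robot

A 6-joint arm with a two-finger parallel gripper is mounted at the origin on a cart in front of the work surface, level with it; the furniture and walls round the work are solid. World frame = base frame: x ahead of the robot, y to its left, z up, the work surface at z = 0. Lengths are in mm, angles in rad, forces in N, time in s.
With the tool pointing down it reaches from about 350 to 775 mm from the base axis. Payload 7.3 kg.
Tool frame: the origin (TCP) lies midway between the tips of the shut fingers; the grasp point (between the pads) lies 19 mm behind it; z points along the fingers, y is the line along which they close (so a half turn about z gives the same grasp; the last joint's range is limited). The gripper opens to 92 mm and grips with 3 to 60 N. Pads are 19 mm wide; open, the fingers measure 130 mm over their backs; the gripper's body (75 mm by 190 mm) begins 47 mm behind the grasp point.
Start: joints at [1.092, 0.342, 1.524, -0, 1.275, -0.146], TCP at [171.499, 496.219, 226.741] pointing down, gripper open.
Joint ranges: [-2.53, 2.53], [-0.77, 2.02], [0.04, 2.7], [-1, 4.14], [0.28, 2.66], [-3.11, 3.11]. Speed limits (rad/s): [2.57, 2.57, 3.14, 3.14, 3.14, 3.14].

## Interface

Orientations are given as [roll, pitch, yaw] about the fixed x, y, z axes, in that order (R = Rz(yaw) Ry(pitch) Rx(roll)).
In Python, from plant import bot gives the robot as it stands. The module is installed in compiled form; this text tells all that it offers.
- The arm moves only by the shell command python3 -m crank 'ROWS' [OPENING]. ROWS is JSON, a list of rows, each a list of 6 numbers: the shift along the tool's x, y, z in m, then the turn, a rotation vector about the tool's x, y, z in rad. In form: [[dx, dy, dz, wx, wy, wz], ...]. A call has 1 to 5 rows; each row shifts and turns the commanded pose from where the row before left it, along the tool's axes as they then stand; what a row does not reach is not made up. A row lasts 1/8 s, in which the tool goes at most 62.5 mm and 10.7 degrees, less where a joint would pass 70% of its speed; a pose out of reach is approached as far as the arm can. A call is refused whole if a number of a shift passes 0.0625 or a number of a turn 0.188, either way. A call with a gripper value outside its range is refused whole. OPENING is the opening in per cent of the stroke, from 0 (shut) to 100 (fully open), set as the call begins (- or left out, the last holds). The fingers move at their own pace and stop on an object; the grip force is fixed at half the most. Time passes only in rows, so rows that do not move let the fingers close. It gives the time, the measured TCP pose, the force, the opening and the grip force at its end, in the units of the state.
- bot.get_obs(): the state, without advancing time (a new reading comes with each control period).
- bot.capture(name): name is "scene" or "side" or "wrist"; returns a dict with "color" (400x640x3 uint8, blue, green, red), "fov_y" (degrees; the focal length in pixels is half the picture's height over the tangent of half this angle, whatever the lens; pixels are square), "cx", "cy" (the principal point, pixels), "extrinsics" (4x4, takes a point from world to camera coordinates); the wrist camera has in their place "tool_from_camera" (4x4, takes a point from camera to tool coordinates, whose origin is the TCP and whose axes are the flange's). Camera axes: x right, y up, looking along -z (the intrinsics and any distortion apply to the point x, -y, -z); pixel columns grow to the right and rows downward; lengths in mm; the calibration is good to about 2 mm. A picture is of the moment at which its call begins: read the wrist's pose just before it. There is no depth.
- bot.close_job(): hands the job in; it is judged then, once.
The state is a dict: "time": time; "joint_positions": joint angles; "dq": joint speeds; "tau": joint torques, N m; "tool_pos": TCP position; "tcp_rot": TCP orientation; "contact_force": force on the tool from outside, world axes, zero at the start; "moment": the same for the moment, N m; "grip_width": finger opening in mm; "finger_force": force on a finger pad.
Only numpy, scipy, OpenCV 4.12 (cv2) and the standard library are available. Lean on these libraries where they do the work, as an engineer would, in place of code of your own. Each camera call takes 0.05 s, during which the arm holds its last target. There are 200 camera calls.

## Working session

There is one attempt and no reset: what is moved stays moved. The work goes in short steps, Python scripts to look and compute and a shell command to move; the robot and the scene stay as the last step left them, time stands still between calls to the robot, and variables do not carry over. Pictures are saved under pics/ and viewed, at most 10 in all, crops included, and the job is handed in when it is done.

```bash
mkdir -p pics; python3 - <<'E'
from plant import bot
import cv2,json
o=bot.get_obs();print(o)
for n in("scene","side"):
    c=bot.capture(n);cv2.imwrite(f"pics/{n}0.png",c["color"]);print(n,c["fov_y"],c["cx"],c["cy"],c["extrinsics"],c.keys())
E
```

```text
{'time': 0.0, 'joint_positions': array([ 1.09201074e+00,  3.42734871e-01,  1.52498866e+00, -1.47431556e-05,
        1.27536988e+00, -1.45982936e-01]), 'dq': array([-0.00261809, -0.00029721, -0.00030725,  0.00044194,  0.0004021 ,
        0.0015865 ]), 'tau': array([-5.28622677e-04, -4.31251752e+01, -2.44213057e+01,  7.18204002e-02,
        5.62207494e-02, -1.15008074e-04]), 'tool_pos': array([171.30903177, 495.85606488, 226.04854081]), 'tcp_rot': array([-3.14010581e+00, -2.04359873e-04,  2.80879415e+00]), 'contact_force': array([-0.10796174,  0.25406329, -0.65618498]), 'moment': array([0.0078194 , 0.06858137, 0.05880953]), 'finger_force': 0.0, 'grip_width': 92.16663741839204}
scene 43.30091576819178 321.20561297940696 201.3854966066659 [[ 4.49833464e-01 -8.92998112e-01 -1.42908123e-02 -3.00499203e+02]
 [ 6.83128995e-01  3.33719774e-01  6.49589015e-01 -3.64439910e+02]
 [-5.75312637e-01 -3.01969345e-01  7.60151225e-01 -8.80384630e+02]
 [ 0.00000000e+00  0.00000000e+00  0.00000000e+00  1.00000000e+00]] dict_keys(['color', 'fov_y', 'cx', 'cy', 'extrinsics'])
side 52.30283828077452 320.574275902255 194.88071331543205 [[ 9.92642479e-01 -1.20705873e-01  9.53940923e-03 -4.91899146e+02]
 [ 6.45955298e-02  5.94550334e-01  8.01459492e-01 -2.30121533e+01]
 [-1.02412526e-01 -7.94946534e-01  5.97972978e-01 -9.28479942e+02]
 [ 0.00000000e+00  0.00000000e+00  0.00000000e+00  1.00000000e+00]] dict_keys(['color', 'fov_y', 'cx', 'cy', 'extrinsics'])
```

View pics/scene0.png

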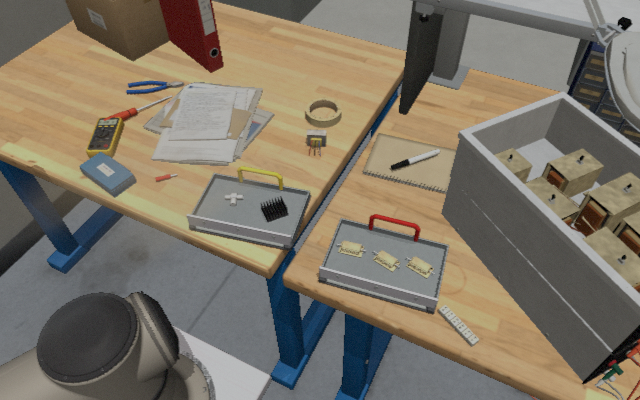

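View pics/side0.png

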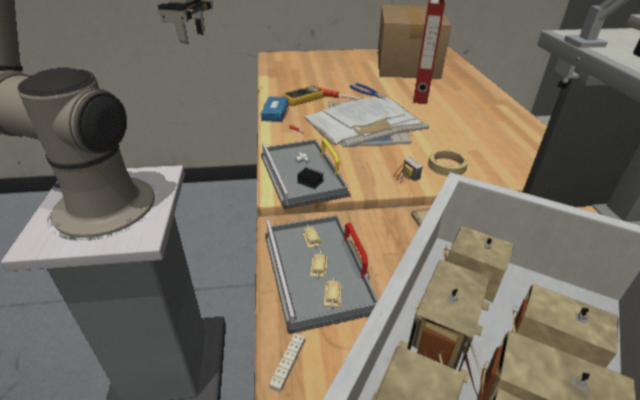

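The scene picture shows the red handle around (395,222) with three resistors near (350,248), (386,260) and (420,266). The side picture shows it around (357,250). A tall grey box stands beyond and to the right.

```bash
python3 - <<'E'
import cv2,numpy as np
a=cv2.imread("pics/scene0.png")[205:312,310:455];b=cv2.imread("pics/side0.png")[205:335,255:385]
a=cv2.resize(a,None,fx=3.3,fy=4,interpolation=2);a=cv2.resize(cv2.imread("pics/scene0.png")[205:312,310:455],None,fx=2.7,fy=2.7,interpolation=2)
b=cv2.resize(b,None,fx=3,fy=3,interpolation=2)
h=max(a.shape[0],b.shape[0]);c=np.zeros((h,a.shape[1]+b.shape[1],3),np.uint8);c[:a.shape[0],:a.shape[1]]=a;c[:b.shape[0],a.shape[1]:]=b
print(a.shape,b.shape);cv2.imwrite("pics/z.png",c)
E
cat > h.py <<'E'
import numpy as np,cv2
from plant import bot
def cam(n):
    c=bot.capture(n);return c
def ray(c,u,v):
    f=200/np.tan(np.radians(c["fov_y"]/2));E=np.array(c["extrinsics"]);R=E[:3,:3]
    d=R.T@np.array([(u-c["cx"])/f,-(v-c["cy"])/f,-1]);return -R.T@E[:3,3],d
def plane(c,u,v,z):
    o,d=ray(c,u,v);return o+d*(z-o[2])/d[2]
def tri(c1,p1,c2,p2):
    o1,d1=ray(c1,*p1);o2,d2=ray(c2,*p2)
    s=np.linalg.lstsq(np.c_[d1,-d2],o2-o1,rcond=None)[0];A=o1+s[0]*d1;B=o2+s[1]*d2
    return (A+B)/2,np.linalg.norm(A-B)
def red(img):
    h=cv2.cvtColor(img,cv2.COLOR_BGR2HSV);m=((h[...,0]<8)|(h[...,0]>172))&(h[...,1]>150)&(h[...,2]>60)
    return m
E
python3 - <<'E'
from h import *
for n,(x0,x1,y0,y1) in dict(scene=(360,430,208,245),side=(340,376,218,285)).items():
    c=cam(n);m=red(c["color"])[y0:y1,x0:x1];
    print(n);[print(y+y0,''.join('#' if k else '.' for k in r)) for y,r in enumerate(m) if r.any()]
E
```

```text
(289, 392, 3) (390, 390, 3)
scene
214 ..............####....................................................
215 ............##########................................................
216 ..........################............................................
217 ..........####################........................................
218 ..........#####.##################....................................
219 ..........###........#################................................
220 ..........###............#################............................
221 ..........###................#################........................
222 .........####...................##################....................
223 .........####........................#################................
224 .........####............................################.............
225 .........####................................#############............
226 .........####....................................##########...........
227 .........###.........................................######...........
228 .........###
[... 2477 characters left out ...]
...
260 ......................######........
261 ......................######........
262 .......................#####........
263 .......................####.........
264 .......................####.........
265 .......................####.........
266 .......................####.........
267 .......................####.........
268 .......................####.........
269 .......................####.........
270 ......................#####.........
271 ......................####..........
272 ......................####..........
273 ......................###...........
274 ......................##............
275 ......................#.............
276 ......................#.............
```

View pics/z.png

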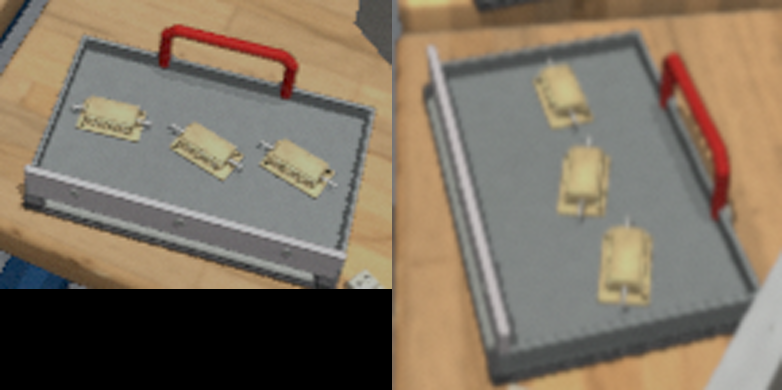

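The crops show the handle bar corners at scene (372.5,216.5) and (415.5,226.5), side (349,226) and (364,260). The fence top runs from scene (323,267) to (437,299).

```bash
python3 - <<'E'
from h import *
s,d=cam("scene"),cam("side")
P={}
for k,a,b in [("hL",(372.5,216.5),(349,226)),("hR",(415.5,226.5),(364.5,260)),("fL",(323,266.5),(268.5,221)),("fR",(437,299),(292.5,318)),("box",(462,133),(455,178))]:
    print(k,tri(s,a,d,b))
for k,c,a in [("hL",s,(372.5,216.5)),("hR",s,(415.5,226.5)),("hLd",d,(349,226)),("hRd",d,(364.5,260)),("mid",s,(395,221.2)),("midd",d,(358.5,243))]: print(k,plane(c,*a,68))
for k,c,a in [("fL",s,(323,266.5)),("fR",s,(437,299)),("fLd",d,(268.5,221)),("fRd",d,(292.5,318))]: print(k,plane(c,*a,48))
z=tri(s,(462,133),d,(455,178))[0][2]; print("boxwall near",plane(s,610,372,z),plane(s,443,212,0))
o=bot.get_obs();print(o["tool_pos"],o["time"])
E
```

```text
hL (array([ 527.43423072, -195.15871283,   55.81372253]), np.float64(1.0707376647402571))
hR (array([ 539.49560034, -288.09941792,   57.22408476]), np.float64(4.047432168939016))
fL (array([ 371.48071148, -154.21120654,   48.15305759]), np.float64(0.41315085024979126))
fR (array([ 405.29613615, -382.63701533,   39.76546379]), np.float64(3.8963690774294593))
box (array([ 653.4303337 , -316.99057811,  241.6545175 ]), np.float64(1.067013710801072))
hL [ 518.68008395 -197.99543427   68.        ]
hR [ 533.33689353 -288.64518574   68.        ]
hLd [ 523.90359905 -209.46133948   68.        ]
hRd [ 534.83683217 -300.32724507   68.        ]
mid [ 527.74434127 -245.31457777   68.        ]
midd [ 532.78733476 -257.43047803   68.        ]
fL [ 371.77605521 -154.03098587   48.        ]
fR [ 402.09984511 -381.77378526   48.        ]
fLd [ 371.33716927 -154.26267419   48.        ]
fRd [ 403.80549303 -390.51063023   48.        ]
boxwall near [ 279.54782289 -628.20294316  241.6545175 ] [ 654.45111356 -320.84581503    0.        ]
[171.43298779 496.07000103 226.48142577] 0.3
```

```bash
cat >> h.py <<'E'
from scipy.spatial.transform import Rotation as Ro
def plan(wps,pos=None,rot=None):
    """wps: (x,y,z,yaw,pitch-turn about tool axis ignored,N); prints rows in tool axes (m, rad), tool pointing down"""
    o=bot.get_obs();p=np.array(o["tool_pos"] if pos is None else pos);R=Ro.from_euler("xyz",o["tcp_rot"])
    for x,y,z,yaw,n in wps:
        T=Ro.from_euler("xyz",[np.pi,0,yaw]);q=np.array([x,y,z]);w=(R.inv()*T).as_rotvec()/n;st=(q-p)/n
        for i in range(n):
            print([round(float(v),4) for v in R.inv().apply(st)/1000]+[round(float(v),3) for v in w]);R=R*Ro.from_rotvec(w)
        p=q;R=T
E
python3 - <<'E'
from h import *
plan([(400,250,228,1.711,6),(500,-250,228,1.711,9)])
E
```

```text
[-0.0494, -0.0263, -0.0002, -0.0, 0.0, 0.183]
[-0.0534, -0.0169, -0.0002, -0.0, 0.0, 0.183]
[-0.0555, -0.0069, -0.0003, -0.0, 0.0, 0.183]
[-0.0559, 0.0033, -0.0003, -0.0, 0.0, 0.183]
[-0.0543, 0.0134, -0.0003, -0.0, 0.0, 0.183]
[-0.051, 0.0231, -0.0003, -0.0, 0.0, 0.183]
[-0.0566, 0.0032, 0.0, 0.0, 0.0, 0.0]
[-0.0566, 0.0032, 0.0, 0.0, 0.0, 0.0]
[-0.0566, 0.0032, 0.0, 0.0, 0.0, 0.0]
[-0.0566, 0.0032, 0.0, 0.0, 0.0, 0.0]
[-0.0566, 0.0032, 0.0, 0.0, 0.0, 0.0]
[-0.0566, 0.0032, 0.0, 0.0, 0.0, 0.0]
[-0.0566, 0.0032, 0.0, 0.0, 0.0, 0.0]
[-0.0566, 0.0032, 0.0, 0.0, 0.0, 0.0]
[-0.0566, 0.0032, 0.0, 0.0, 0.0, 0.0]
```

```bash
python3 -m crank '[[-0.049,-0.026,0,0,0,0.183],[-0.053,-0.017,0,0,0,0.183],[-0.055,-0.007,0,0,0,0.183],[-0.056,0.003,0,0,0,0.183],[-0.054,0.013,0,0,0,0.183]]' 100
python3 -m crank '[[-0.051,0.023,0,0,0,0.183],[-0.057,0.003,0,0,0,0],[-0.057,0.003,0,0,0,0],[-0.057,0.003,0,0,0,0],[-0.057,0.003,0,0,0,0]]'
python3 -m crank '[[-0.057,0.003,0,0,0,0],[-0.057,0.003,0,0,0,0],[-0.057,0.003,0,0,0,0],[-0.057,0.003,0,0,0,0],[-0.04,0.003,0,0,0,0]]'
python3 -m crank '[[0,0,0,0,0,0],[0,0,0,0,0,0]]'
python3 - <<'E'
from h import *
o=bot.get_obs();c=bot.capture("wrist");cv2.imwrite("pics/w1.png",c["color"]);print(o["time"],o["tool_pos"],o["tcp_rot"],c["tool_from_camera"],c["fov_y"],c["cx"],c["cy"])
E
```

```text
time: 0.92
tool_pos: [361.1, 290.3, 226.9]
tcp_rot: [3.141, -0.0, 1.888]
contact_force: [1.0, 0.3, -0.3]
grip_width: 91.6
finger_force: 0.0
time: 1.55
tool_pos: [442.0, 24.7, 226.9]
tcp_rot: [3.141, 0.0, 1.711]
contact_force: [0.9, 0.0, 0.0]
grip_width: 92.0
finger_force: 0.0
time: 2.17
tool_pos: [494.0, -239.3, 226.5]
tcp_rot: [3.142, 0.0, 1.709]
contact_force: [0.5, 0.8, 0.6]
grip_width: 91.6
finger_force: 0.0
time: 2.42
tool_pos: [493.8, -236.1, 226.4]
tcp_rot: [-3.141, -0.001, 1.711]
contact_force: [-0.6, -0.0, 0.6]
grip_width: 91.7
finger_force: 0.0
2.425 [ 493.75334761 -236.14754993  226.40624642] [-3.14107020e+00 -1.04680153e-03  1.71061276e+00] [[ 9.18636562e-04  9.69661135e-01  2.44451304e-01  6.59021108e+01]
 [ 9.99999556e-01 -9.41755147e-04 -2.23062412e-05 -1.39189202e-01]
 [ 2.08583779e-04  2.44451216e-01 -9.69661570e-01 -1.57033832e+02]
 [ 0.00000000e+00  0.00000000e+00  0.00000000e+00  1.00000000e+00]] 71.15746439741655 323.83037032771875 198.4016949153462
```

View pics/w1.png

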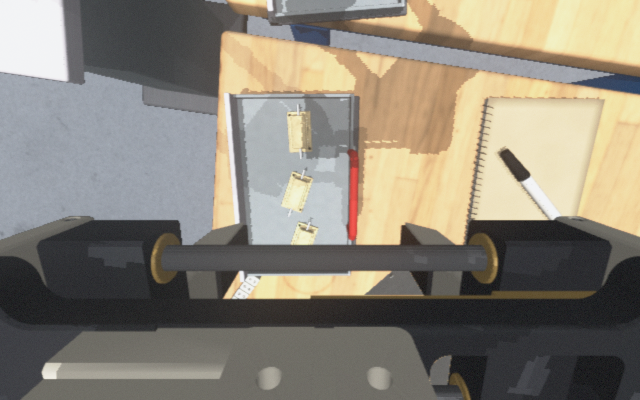

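The wrist view shows the red bar nearly vertical in the image at column 353, rows 150–238. The fence is at columns 228–240, nearly parallel.

```bash
cat >> h.py <<'E'
def wplane(c,o,u,v,z):
    f=200/np.tan(np.radians(c["fov_y"]/2));M=np.array(c["tool_from_camera"]);R=Ro.from_euler("xyz",o["tcp_rot"]).as_matrix()
    t=R@M[:3,3]+o["tool_pos"];d=R@M[:3,:3]@np.array([(u-c["cx"])/f,-(v-c["cy"])/f,-1]);return t+d*(z-t[2])/d[2]
E
python3 - <<'E'
from h import *
o=bot.get_obs();c=bot.capture("wrist");m=red(c["color"]);m[:140]=0;m[245:]=0;m[:,:340]=0;m[:,370:]=0
ys,xs=np.nonzero(m)
for y in (ys.min(),ys.min()+4,160,180,200,220,230,ys.max()-3,ys.max()):
    q=xs[ys==y];print(y,q.min(),q.max(),wplane(c,o,q.mean(),y,68))
for p in((233,96),(243,275)):print(wplane(c,o,*p,48))
E
```

```text
152 353 354 [ 520.84897447 -191.52172645   68.        ]
156 351 356 [ 521.58905032 -195.90145673   68.        ]
160 353 356 [ 523.44836242 -200.1528072    68.        ]
180 351 357 [ 526.7063083  -222.74945155   68.        ]
200 350 356 [ 529.50444178 -246.24184447   68.        ]
220 350 356 [ 533.58049077 -270.42779301   68.        ]
230 349 356 [ 535.08196262 -282.94092994   68.        ]
236 349 355 [ 535.7576886  -290.59458773   68.        ]
239 351 353 [ 536.39742767 -294.41087075   68.        ]
[ 377.41246585 -150.13370657   48.        ]
[ 404.66809657 -373.27040062   48.        ]
```

```bash
python3 - <<'E'
from h import *
plan([(529,-243.5,180,1.706,2),(529,-243.5,52,1.706,4)])
E
```

```text
[-0.0064, 0.0168, 0.0234, -0.0, -0.0, 0.003]
[-0.0064, 0.0168, 0.0234, -0.0, -0.0, 0.003]
[0.0, -0.0, 0.032, 0.0, 0.0, 0.0]
[0.0, -0.0, 0.032, 0.0, 0.0, 0.0]
[0.0, -0.0, 0.032, 0.0, 0.0, 0.0]
[0.0, -0.0, 0.032, 0.0, 0.0, 0.0]
```

```bash
python3 -m crank '[[-0.006,0.017,0.023,0,0,0.003],[-0.006,0.017,0.023,0,0,0.003],[0,0,0.03,0,0,0],[0,0,0.03,0,0,0],[0,0,0.03,0,0,0]]'
python3 -m crank '[[0,0,0.02,0,0,0],[0,0,0.016,0,0,0],[0,0,0,0,0,0]]'
```

```text
time: 3.15
tool_pos: [529.6, -242.6, 90.2]
tcp_rot: [3.141, 0.0, 1.707]
contact_force: [-0.8, 0.7, -0.5]
grip_width: 91.8
finger_force: 0.0
time: 3.52
tool_pos: [529.0, -242.9, 54.0]
tcp_rot: [-3.14, -0.001, 1.706]
contact_force: [0.3, -0.9, 0.7]
grip_width: 91.7
finger_force: 0.0
```

```bash
python3 - <<'E'
from h import *
c=cam("side");d=cam("scene");a=cv2.resize(c["color"][180:330,250:420],None,fx=2.3,fy=2.3);b=cv2.resize(d["color"][160:310,310:480],None,fx=2.3,fy=2.3);cv2.imwrite("pics/g.png",np.hstack([a,b]))
E
```

```text
(no output)
```

View pics/g.png

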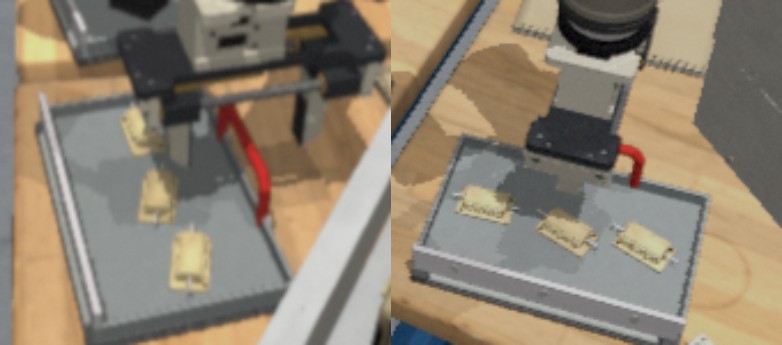

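The picture shows the bar between the open fingers, with the tray clear below.

```bash
python3 -m crank '[[0,0,0.004,0,0,0],[0,0,0,0,0,0],[0,0,0,0,0,0],[0,0,0,0,0,0],[0,0,0,0,0,0]]' 0
```

```text
time: 4.25
tool_pos: [529.4, -243.9, 50.8]
tcp_rot: [3.141, -0.0, 1.705]
contact_force: [0.6, 0.4, 0.0]
grip_width: 46.2
finger_force: 0.0
```

```bash
python3 -m crank '[[0,0,0,0,0,0],[0,0,0,0,0,0],[0,0,0,0,0,0],[0,0,0,0,0,0],[0,0,0,0,0,0]]'
```

```text
time: 4.88
tool_pos: [529.4, -243.9, 50.7]
tcp_rot: [3.141, -0.0, 1.705]
contact_force: [0.5, 0.3, -0.4]
grip_width: 8.8
finger_force: 30.0
```

```bash
cat > arc.py <<'E'
import numpy as np
t=np.linspace(0,.45,11);x=158.2*np.cos(.3618+t);z=158.2*np.sin(.3618+t)
for i in range(10):print(round(t[i+1],3),"dy,dz tool mm",np.round(x[i+1]-x[i],1),np.round(-(z[i+1]-z[i]),1))
print(x[-1]-x[0],z[-1]-z[0])
E
python3 arc.py
```

```text
0.045 dy,dz tool mm -2.7 -6.6
0.09 dy,dz tool mm -3.0 -6.5
0.135 dy,dz tool mm -3.3 -6.3
0.18 dy,dz tool mm -3.5 -6.2
0.225 dy,dz tool mm -3.8 -6.0
0.27 dy,dz tool mm -4.1 -5.8
0.315 dy,dz tool mm -4.3 -5.6
0.36 dy,dz tool mm -4.6 -5.4
0.405 dy,dz tool mm -4.8 -5.2
0.45 dy,dz tool mm -5.1 -5.0
-39.08609661283647 58.782187572444045
```

```bash
python3 -m crank '[[0,-0.0027,-0.0066,0,0,0],[0,-0.003,-0.0065,0,0,0],[0,-0.0033,-0.0063,0,0,0],[0,-0.0035,-0.0062,0,0,0],[0,-0.0038,-0.006,0,0,0]]'
```

```text
time: 5.5
tool_pos: [513.4, -246.2, 83.0]
tcp_rot: [3.14, 0.001, 1.705]
contact_force: [3.7, 0.3, -0.6]
grip_width: 9.2
finger_force: 30.0
```

```bash
python3 -m crank '[[0,-0.0041,-0.0058,0,0,0],[0,-0.0043,-0.0056,0,0,0],[0,-0.0046,-0.0054,0,0,0],[0,-0.0048,-0.0052,0,0,0],[0,-0.0051,-0.005,0,0,0]]'
python3 -m crank '[[0,0,0,0,0,0],[0,0,0,0,0,0],[0,0,0,0,0,0],[0,0,0,0,0,0],[0,0,0,0,0,0]]'
python3 -m crank '[[0,0,0,0,0,0],[0,0,0,0,0,0],[0,0,0,0,0,0],[0,0,0,0,0,0],[0,0,0,0,0,0]]'
python3 - <<'E'
from h import *
c=cam("side");d=cam("scene");a=cv2.resize(c["color"][180:330,250:420],None,fx=2.3,fy=2.3);b=cv2.resize(d["color"][160:310,310:480],None,fx=2.3,fy=2.3);cv2.imwrite("pics/g2.png",np.hstack([a,b]))
E
```

```text
time: 6.12
tool_pos: [491.5, -249.4, 110.6]
tcp_rot: [3.139, 0.001, 1.705]
contact_force: [5.5, -0.4, 3.0]
grip_width: 8.8
finger_force: 30.0
time: 6.75
tool_pos: [491.7, -249.4, 110.3]
tcp_rot: [3.139, 0.001, 1.705]
contact_force: [7.5, 1.9, 4.1]
grip_width: 8.6
finger_force: 30.0
time: 7.38
tool_pos: [491.7, -249.4, 110.3]
tcp_rot: [3.139, 0.001, 1.705]
contact_force: [5.9, 0.3, 3.7]
grip_width: 9.1
finger_force: 30.0
```

View pics/g2.png

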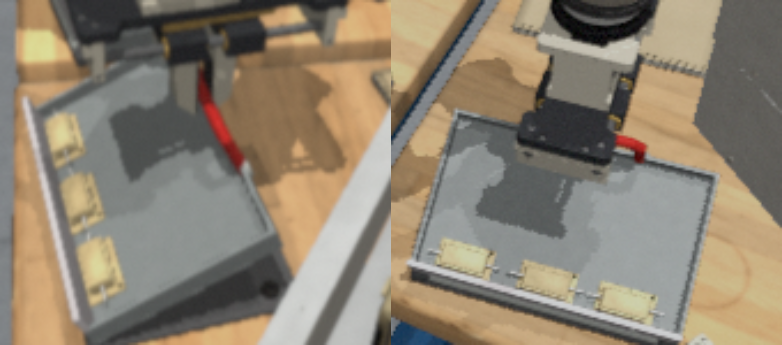

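Tilted to about 0.45 rad, all three resistors lie along the fence (scene crop near (467,258), (550,278), (628,300)). Lowering slowly now.

```bash
python3 -m crank '[[0,0.0051,0.005,0,0,0],[0,0.0048,0.0052,0,0,0],[0,0.0046,0.0054,0,0,0],[0,0.0043,0.0056,0,0,0],[0,0.0041,0.0058,0,0,0]]'
python3 -m crank '[[0,0.0038,0.006,0,0,0],[0,0.0035,0.0062,0,0,0],[0,0.0033,0.0063,0,0,0],[0,0.0015,0.0032,0,0,0],[0,0.0015,0.0033,0,0,0]]'
python3 -m crank '[[0,0.0013,0.0033,0,0,0],[0,0.0007,0.0017,0,0,0],[0,0.0007,0.0016,0,0,0],[0,0,0,0,0,0],[0,0,0,0,0,0]]'
```

```text
time: 8.1
tool_pos: [513.9, -246.2, 82.7]
tcp_rot: [3.141, 0.001, 1.705]
contact_force: [4.9, 0.8, 3.2]
grip_width: 9.0
finger_force: 30.0
time: 8.72
tool_pos: [527.0, -244.3, 57.2]
tcp_rot: [3.141, 0.0, 1.705]
contact_force: [4.7, 0.8, 1.0]
grip_width: 8.8
finger_force: 30.0
time: 9.35
tool_pos: [529.4, -244.0, 50.9]
tcp_rot: [3.141, 0.0, 1.705]
contact_force: [4.0, 0.5, 3.8]
grip_width: 9.1
finger_force: 30.0
```

```bash
python3 -m crank '[[0,0,0.001,0,0,0],[0,0,0,0,0,0]]'
python3 -m crank '[[0,0,0,0,0,0],[0,0,0,0,0,0],[0,0,0,0,0,0],[0,0,0,0,0,0],[0,0,0,0,0,0]]' 60
python3 -m crank '[[0,0,-0.01,0,0,0],[0,0,-0.03,0,0,0],[0,0,-0.04,0,0,0],[0,0,-0.04,0,0,0],[0,0,0,0,0,0]]'
python3 - <<'E'
from h import *
c=cam("side");d=cam("scene");a=cv2.resize(c["color"][180:330,250:420],None,fx=2.3,fy=2.3);b=cv2.resize(d["color"][160:310,310:480],None,fx=2.3,fy=2.3);cv2.imwrite("pics/g3.png",np.hstack([a,b]))
E
```

```text
time: 9.6
tool_pos: [529.5, -244.0, 50.8]
tcp_rot: [3.141, 0.0, 1.705]
contact_force: [1.8, 1.4, 9.7]
grip_width: 8.8
finger_force: 30.0
time: 10.22
tool_pos: [529.2, -243.9, 49.5]
tcp_rot: [-3.141, -0.0, 1.705]
contact_force: [0.1, 0.0, -0.1]
grip_width: 52.8
finger_force: 0.0
time: 10.85
tool_pos: [531.1, -244.9, 174.0]
tcp_rot: [3.136, 0.005, 1.705]
contact_force: [-0.1, 0.4, -0.1]
grip_width: 54.8
finger_force: 0.0
```

View pics/g3.png

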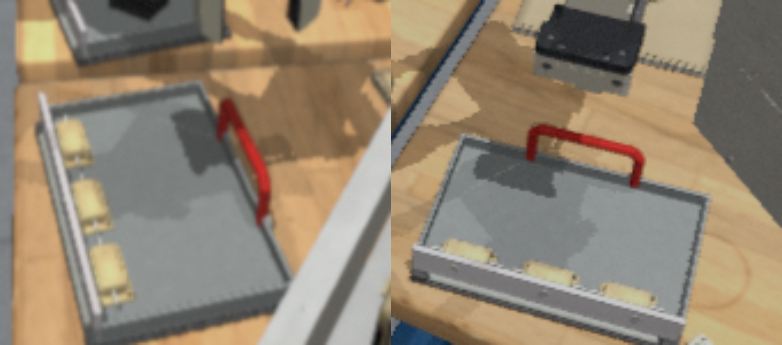

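The tray is level and released, the three resistors lie in a row along the fence, and the gripper is clear above.

```bash
python3 -c "
from plant import bot
print(bot.close_job())"
```

```text
the job is handed in; nothing more can be done
None
```

The job is handed in with no verdict returned: my last pictures show the red-handled tray level and released with all three resistors in one row along the fence, and the yellow-handled tray was never touched.

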